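Roll the brass roller onto the line and chock it

TASK

Get the brass roller ready for engraving: without gripping or lifting it, push the top of it sideways with the fingertips so that it rolls over the grey board, and bring it to rest straight on the red line, with the line's ends showing beyond both ends of the roller. Then push the orange chock by its tab along its slot right up against the roller, so that the roller stays on the line, and leave both there. Leave the other things on the desk alone.

Things in the scene. Friction and masses are not known exactly. Their poses are not given: they have to be found in the camera images.
- roller: Loose brass roller lying on the board: 26 mm in diameter, 110 mm long, plus an 8 mm journal at each end (126 mm over all); 0.2 to 0.33 kg. Origin at its centre, on its axis, 13 mm above the board's top. x runs along it; y and z turn as it rolls. It hardly coasts. Fingertips pressed on its top (some 3 N) and drawn sideways go twice as far as it does; pressed harder (8 N), wide apart, and twisted, they straighten it.
- line (a point): Middle of the red line (180 x 4 mm) on the fixed grey board, on the board's top face, 8 mm above the desk. x runs along the line, y from it across the board to the orange chock, z up. The board is 190 mm along x; along y it reaches 145 mm to the -y side of the line and 125 mm to +y. The roller starts on the -y side, 55 to 90 mm from the line, up to 0.12 rad askew.
- chock (a joint): Slide of the orange chock along its slot in the board, in m: 0 is fully back from the line, growing as it slides towards the line, stops at 0.062. Its rubber face lies 65 mm minus this value from the line's middle, so it touches a 26 mm roller lying exactly on the line at 0.052. It stays where it is left; about 1.5 N moves it.
- chock_face (a point): Centre of the chock's rubber front face (36 mm wide, up to 15 mm above the board), 13 mm above the board's top; axes as those of the line, so the face looks along -y.
- chock_back (a point): Centre of the rear face of the chock's upright tab, 22 mm above the board's top and 30 mm behind the front face; the tab is 40 mm wide, 8 mm thick and reaches to 31 mm above the board's top. Push here along the line's -y. The block in front of the tab reaches 16 mm above the board's top.
- bean_weight: Bystander: dark bean-shaped paper weight, 53 x 105 x 25 mm, origin under its centre.
- green_tin: Bystander: small green tin, 41 x 57 x 18 mm, origin under its centre.
- round_box: Bystander: cream round box, 71 mm across, 30 mm high, origin under its centre.
- note_block: Bystander: pad of yellow notes, 51 x 38 x 8 mm, origin under its centre.
- wax_stick: Bystander: tan stick of sealing wax, 10 x 90 x 10 mm, origin under its centre.
Things that resemble listed ones, but are neither listed nor needed, are in the scene too. What is shaped like the roller but green is not meant.

How it is judged:
By the outcome, as a careful person would: the job done as asked, in the order asked, and still so for the second after the job is handed in, with the robot touching nothing.
It also fails if it takes over 72 s, if anything falls off the work surface, if the arm or the gripper's body presses on something with over 40 N, if the wrist force passes 120 N, or if a joint passes its speed limit or range.

ROBOT

A 6-joint arm with a two-finger parallel gripper is mounted at the origin on a cart in front of the work surface, level with it; the furniture and walls round the work are solid. World frame = base frame: x ahead of the robot, y to its left, z up, the work surface at z = 0. Lengths are in m, angles in degrees, forces in N, time in s.
With the tool pointing down it reaches from about 0.4 to 0.825 m from the base axis. Payload 7 kg.
Tool frame: the origin (TCP) lies at the very end of the fingers, on their centre line; the grasp point (between the pads) lies 19 mm behind it (ctrl.grip_depth is the z of the grasp point in the tool frame, in m); z points along the fingers, y is the direction in which the jaws open and shut (so a half turn about z gives the same grasp; the last joint's range is limited). The gripper opens to 88 mm and grips with 3 to 60 N. Pads are 19 mm wide; open, the fingers measure 130 mm over their backs; the gripper's body (78 mm by 193 mm) begins 47 mm behind the grasp point.
Start: joints at [-47.722, 20.546, 0.682, 0, -70.136, -16.507], TCP at [0.293, -0.608, 0.227] pointing down, gripper open.
Joint ranges: [-176.03, 176.03], [-82.01, 121.73], [-58.28, 71.71], [-173.87, 95.51], [-174.79, -0.11], [-173.66, 173.66]. Speed limits (degrees/s): [136.94, 136.94, 172.46, 180, 180, 180].

INTERFACE

Orientations are given as [roll, pitch, yaw] about the fixed x, y, z axes, in that order (R = Rz(yaw) Ry(pitch) Rx(roll)).
In Python, from plant import telemetry, snapshot, job, models, ctrl gives the robot as it stands.
- The arm moves only by the tool jog_arm, never from a script. Its argument "targets" is text: rows parted by semicolons, each of 7 numbers parted by spaces: the shift along the tool's x, y, z in m, then the turn, a rotation vector about the tool's x, y, z in degrees, then the gripper command: -1 is shut, 1 is fully open, values between are in proportion. A call has exactly 8 rows; each row is the pose to reach, as a shift and turn from the pose measured when the call began, along the tool's axes at that moment; what a row does not reach only later rows make up. A row lasts 1/8 s, in which the tool goes at most 62.5 mm and 10.7 degrees, less where a joint would pass 70% of its speed; a pose out of reach is approached as far as the arm can. A call with a gripper value outside its range is refused whole. The fingers move at their own pace and stop on an object; the grip force is fixed at half the most. Time passes only in rows, so rows that repeat a pose let the fingers close, or fill a call up. It gives the time, the measured TCP pose, the force and the opening at its end, in the units of the state.
- telemetry.get_obs(): the state, without advancing time (a new reading comes with each control period).
- snapshot(name): name is "side" or "top"; returns a dict with "img" (384x512x3 uint8, red, green, blue), "range_z" (384x512 float32, m along the optical axis (not along the pixel's ray), 0 where there is no reading), "intrinsics" (3x3 intrinsics, pixels), "R" (3x3) and "t" (3): a world point X has camera coordinates R X + t. Camera axes: x right, y down, z forward; pixel columns grow to the right and rows downward; lengths in m; the calibration is good to about 2 mm. A picture is of the moment at which its call begins.
- job.close_job(): hands the job in, once; it reports no verdict.
Trained networks look in a picture, given as the dict that the camera call returned (one of the last four; its "shot" number tells which), for a name from the list of things; names that differ only in an ending like _2 or _b are one class to them, and where a whole thing is asked for, a point or a joint stands for the part that bears it (a point fixed in the world has none). Each returns a list of dicts, best first, with "conf" (0 to 1); they miss things now and then, are a little off and sometimes report something else, mostly with a low value. They report only what shows in the picture. A call takes as long as a camera call. They do not tell look-alikes from the thing itself.
- models.cut_out(name, picture): "region" (384x512 bool, what is visible of it) and "uv" ([column, row] in pixels, amid what is visible of it).
- models.spot_point(name, picture): "uv" ([column, row] in pixels: a listed point, or the origin of a listed thing).
The state is a dict: "clock": time; "joint_pos": joint angles; "qvel": joint speeds; "tau": joint torques, N m; "tool_pos": TCP position; "orientation": TCP orientation; "force": force on the tool from outside, world axes, zero at the start; "moment": the same for the moment, N m; "opening": finger opening in m.
Only numpy, scipy, OpenCV 4.12 (cv2) and the standard library are available. Lean on these libraries where they do the work, as an engineer would, in place of code of your own. Each camera call takes 0.05 s, during which the arm holds its last target.

## Working session

There is one attempt and no reset: what is moved stays moved. The work goes in short steps, Python scripts to look and compute and a tool call to move; the robot and the scene stay as the last step left them, time stands still between calls to the robot, and variables do not carry over. Pictures are saved under pics/ and viewed, and the job is handed in when it is done.

Besides the shell and the picture viewer there is one more tool, called after "Request:" by a JSON object that holds its "method" and its "body", one argument or row to a line. jog_arm: Moves the arm, as the interface text tells. Its arguments: {"type":"object","properties":{"targets":{"type":"string"}},"required":["targets"]}

```bash
mkdir -p pics; ls; cat > h.py <<'E'
import numpy as np, cv2
from plant import telemetry, snapshot, job, models, ctrl
def save(p,name,scale=1.5):
    im=cv2.cvtColor(p["img"],cv2.COLOR_RGB2BGR)
    cv2.imwrite("pics/"+name,cv2.resize(im,None,fx=scale,fy=scale,interpolation=cv2.INTER_CUBIC))
def ray_z(p,uv,z):
    K=p["intrinsics"];R=p["R"];t=p["t"]
    d=R.T@np.linalg.solve(K,[uv[0],uv[1],1.0]); c=-R.T@t
    return c+d*(z-c[2])/d[2]
def proj(p,X):
    x=p["intrinsics"]@(p["R"]@np.array(X)+p["t"]); return x[:2]/x[2]
def cloud(p):
    z=p["range_z"];v,u=np.mgrid[:384,:512]
    K=p["intrinsics"]
    x=(u-K[0,2])/K[0,0]*z;y=(v-K[1,2])/K[1,1]*z
    P=np.stack([x,y,z],-1)-p["t"]
    return P@p["R"]
E
cat > a.py <<'E'
from h import *
np.set_printoptions(precision=4,suppress=True)
print(telemetry.get_obs())
for n in("top","side"):
    p=snapshot(n);save(p,n+"0.png")
    print(n,-p["R"].T@p["t"])
    for k in("roller","chock","line"):
        if k!="line":
            for r in models.cut_out(k,p)[:3]: print(k,"cut",r["conf"],r["uv"],r["region"].sum())
    for k,z in(("roller",.021),("line",.008),("chock_face",.021),("chock_back",.030)):
        for r in models.spot_point(k,p)[:3]: print(k,r["conf"],r["uv"],ray_z(p,r["uv"],z))
E
python3 a.py
```

```text
pics
{'clock': 0.0, 'joint_pos': array([-47.7212,  20.592 ,   0.6333,  -0.019 , -70.138 , -16.5065]), 'qvel': array([ 0.0209,  0.0359, -0.0044,  0.0742,  0.0113,  0.1547]), 'tau': array([  0.0006, -58.272 ,  29.3069,   6.9976,   0.0068,  -0.0002]), 'tool_pos': array([ 0.2932, -0.6074,  0.2256]), 'orientation': array([ 179.9022,   -0.0104, -154.2341]), 'force': array([-0.0332,  0.1949, -0.3265]), 'moment': array([-0.022 , -0.0311, -0.0167]), 'opening': 0.0875135663206529}
top [0.3044 0.0132 1.2982]
roller cut 0.61 [331.3, 148.7] 395
roller cut 0.6 [250.8, 169.8] 439
chock cut 0.73 [205.2, 155.4] 171
roller 0.84 [253.0, 166.7] [0.4984 0.0407 0.021 ]
roller 0.67 [329.3, 151.1] [ 0.5374 -0.1648  0.021 ]
line 0.81 [230.1, 162.4] [0.5131 0.1029 0.008 ]
line 0.52 [401.1, 190.8] [ 0.4286 -0.3562  0.008 ]
chock_face 0.59 [213.8, 156.7] [0.5272 0.1458 0.021 ]
chock_back 0.54 [198.5, 153.0] [0.5363 0.1858 0.03  ]
side [ 0.3196 -0.8688  0.407 ]
roller cut 0.76 [305.6, 232.2] 329
roller 0.54 [307.8, 230.7] [ 0.5382 -0.1808  0.021 ]
```

View pics/top0.png

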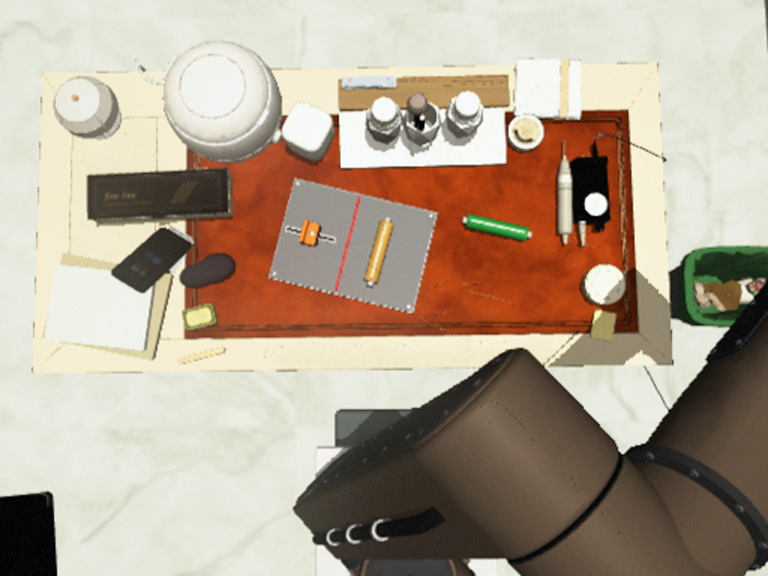

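View pics/side0.png

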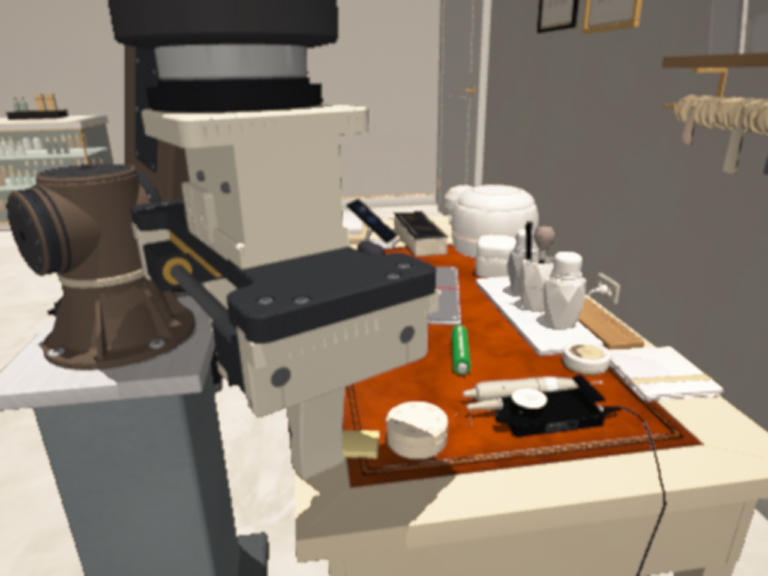

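The top view shows the board with the red line through about (345,245) in the enlarged picture. The brass roller is at (380,252), the chock at (311,233), and the green look-alike at (497,227), off the board. Next I'll measure these precisely.

```bash
cat > meas.py <<'E'
from h import *
np.set_printoptions(precision=4,suppress=True)
def red_mask(p):
    a=p["img"].astype(int);r,g,b=a[...,0],a[...,1],a[...,2]
    return r,g,b
def board(p):
    hsv=cv2.cvtColor(p["img"],cv2.COLOR_RGB2HSV)
    grey=((hsv[...,1]<60)&(hsv[...,2]>60)&(hsv[...,2]<190)).astype(np.uint8)
    return grey,hsv
def toplane(p,m,z,w=None):
    v,u=np.nonzero(m); return np.array([ray_z(p,(a,b),z)[:2] for a,b in zip(u,v)])
def fit(P,w=None):
    w=np.ones(len(P)) if w is None else w
    c=(P*w[:,None]).sum(0)/w.sum();U,S,V=np.linalg.svd((P-c)*np.sqrt(w)[:,None]);d=V[0];return c,d,np.array([(P-c)@V[0],(P-c)@V[1]])
def line_pose(p):
    """red line pixels on board by redness with soft weights"""
    a=p["img"].astype(float);red=a[...,0]-np.maximum(a[...,1],a[...,2])
    hsv=cv2.cvtColor(p["img"],cv2.COLOR_RGB2HSV)
    return red
E
cat > b.py <<'E'
from meas import *
p=snapshot("top");np.save("p0.npy",p,allow_pickle=True)
c=p["img"][110:215,170:300]
cv2.imwrite("pics/crop0.png",cv2.resize(cv2.cvtColor(c,cv2.COLOR_RGB2BGR),None,fx=6,fy=5.5,interpolation=cv2.INTER_NEAREST))
for row in (140,160,175): print(row,p["img"][row,218:268].tolist())
C=cloud(p);print(C[160,205:262,2])
print(p["intrinsics"],p["R"])
E
python3 b.py
```

```text
140 [[156, 151, 146], [151, 148, 142], [154, 151, 146], [154, 150, 143], [153, 152, 145], [152, 150, 143], [154, 150, 145], [149, 146, 140], [154, 151, 144], [152, 149, 144], [153, 149, 145], [152, 150, 143], [152, 149, 145], [152, 150, 146], [153, 148, 145], [157, 153, 149], [156, 152, 148], [150, 149, 144], [203, 108, 101], [237, 78, 70], [188, 136, 131], [153, 150, 144], [153, 150, 145], [151, 148, 143], [152, 149, 143], [153, 150, 144], [154, 150, 144], [152, 150, 143], [152, 149, 143], [155, 151, 147], [154, 151, 145], [153, 150, 145], [153, 150, 144], [155, 152, 145], [154, 152, 146], [155, 152, 147], [154, 151, 146], [158, 154, 148], [156, 152, 146], [156, 151, 147], [154, 151, 146], [153, 150, 145], [155, 152, 147], [156, 151, 146], [153, 149, 145], [157, 154, 147], [155, 151, 146], [157, 153, 149], [156, 153, 148], [157, 153, 149]]
160 [[187, 183, 176], [176, 170, 163], [160, 157, 150], [151, 147, 139], [151, 147, 141], [203, 199, 193], [165, 159, 154], [153, 148, 144], [156, 151, 146], [158, 151, 146], [155, 150, 146], [154, 150, 144], [154, 148, 142], [215, 99, 93], [236, 
[... 1320 characters left out ...]
7], [156, 153, 147], [157, 153, 147], [157, 154, 148], [156, 153, 146], [157, 154, 148], [157, 153, 147], [158, 154, 146]]
[0.0236 0.0283 0.0259 0.0247 0.0291 0.0207 0.0207 0.0077 0.0087 0.0099
 0.0086 0.0094 0.0098 0.0083 0.0126 0.0043 0.0048 0.0066 0.0103 0.0086
 0.0093 0.0113 0.0101 0.0092 0.0062 0.0053 0.0047 0.0091 0.0084 0.006
 0.0043 0.0074 0.0129 0.0085 0.0016 0.0069 0.0089 0.0095 0.0076 0.0067
 0.0063 0.0063 0.0004 0.0045 0.0065 0.0315 0.0303 0.0356 0.0315 0.0335
 0.034  0.0326 0.0328 0.0308 0.017  0.0062 0.0109]
[[480.9421   0.     258.7422]
 [  0.     480.9421 193.0844]
 [  0.       0.       1.    ]] [[-0.0142 -0.9998 -0.0116]
 [-0.9953  0.0152 -0.0954]
 [ 0.0956  0.0102 -0.9954]]
```

View pics/crop0.png

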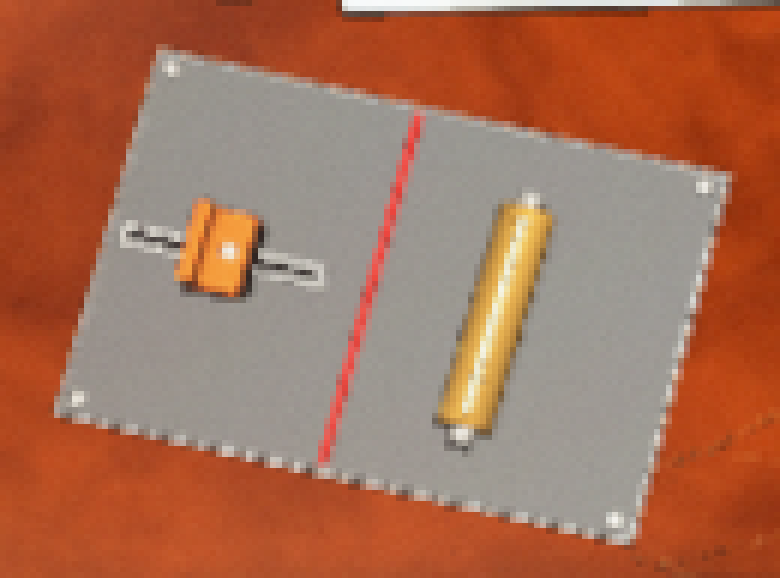

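```bash
cat > meas.py <<'E'
from h import *
import sys
np.set_printoptions(precision=4,suppress=True)
LC=np.array([0.5131,0.1029])
def wfit(p,W,z):
    v,u=np.nonzero(W>0);w=W[v,u]
    P=np.array([ray_z(p,(a,b),z)[:2] for a,b in zip(u,v)])
    c=(P*w[:,None]).sum(0)/w.sum();V=np.linalg.eigh(((P-c)*w[:,None]).T@(P-c))[1];d=V[:,1]
    if d[0]<0:d=-d
    s=(P-c)@d;n=(P-c)@np.array([-d[1],d[0]])
    return c,d,(s.min(),s.max()),(n.min(),n.max())
def masks(p):
    a=p["img"].astype(float);r,g,b=a[...,0],a[...,1],a[...,2]
    C=cloud(p);near=np.hypot(C[...,0]-LC[0],C[...,1]-LC[1])<0.2
    red=np.where((r-g>30)&(r>140)&(np.abs(g-b)<15)&near,r-g,0)
    brass=((r-b>35)&(g-b>20)&(r-g<75)&near).astype(np.uint8)
    return red,brass,near
def biggest(m,close=5):
    m=cv2.morphologyEx(m,cv2.MORPH_CLOSE,np.ones((close,close),np.uint8))
    n,l,s,_=cv2.connectedComponentsWithStats(m)
    k=1+s[1:,4].argmax();return (l==k).astype(float)
def roller(p):
    return wfit(p,biggest(masks(p)[1]),.021)
def chock(p):
    a=p["img"].astype(float);r,g,b=a[...,0],a[...,1],a[...,2]
    near=masks(p)[2]
    o=((r-b>90)&(r-g>70)&(g-b>20)&(g>80)&near).astype(np.uint8)
    return o
E
cat > b.py <<'E'
from meas import *
p=snapshot("top")
red,brass,_=masks(p)
m=biggest((red>0).astype(np.uint8),3)
print("line",[x for x in wfit(p,m*red,.008)]); 
r=wfit(p,m*red,.008)
print("ang",np.degrees(np.arctan2(r[1][1],r[1][0])))
r=roller(p);print("roller",r,np.degrees(np.arctan2(r[1][1],r[1][0])))
r=models.cut_out("chock",p)[0];v,u=np.nonzero(r["region"]);print(u.min(),u.max(),v.min(),v.max())
w=wfit(p,r["region"].astype(float),.024);print(w)
o=p["img"].copy();o[m>0]=[0,0,255];o[biggest(brass)>0]=[0,255,0];o[r["region"]]=[255,0,255]
cv2.imwrite("pics/crop1.png",cv2.resize(cv2.cvtColor(o[110:215,170:300],cv2.COLOR_RGB2BGR),None,fx=5,fy=5,interpolation=cv2.INTER_NEAREST))
E
python3 b.py
```

```text
line [array([0.515 , 0.0995]), array([ 0.9671, -0.2544]), (np.float64(-0.09077762484022471), np.float64(0.09377788490851335)), (np.float64(-0.00409523878811045), np.float64(0.003442111272368153))]
ang -14.738429658071903
roller (array([0.3458, 0.0996]), array([ 0.0214, -0.9998]), (np.float64(-0.13392613459241384), np.float64(0.1346686838502426)), (np.float64(-0.032229316343639375), np.float64(0.02451857110692353))) -88.77352197604658
199 213 146 163
(array([0.5324, 0.1666]), array([ 0.9915, -0.1302]), (np.float64(-0.021279327088862342), np.float64(0.022735476592857302)), (np.float64(-0.018658555520570927), np.float64(0.017360904413341916)))
```

View pics/crop1.png

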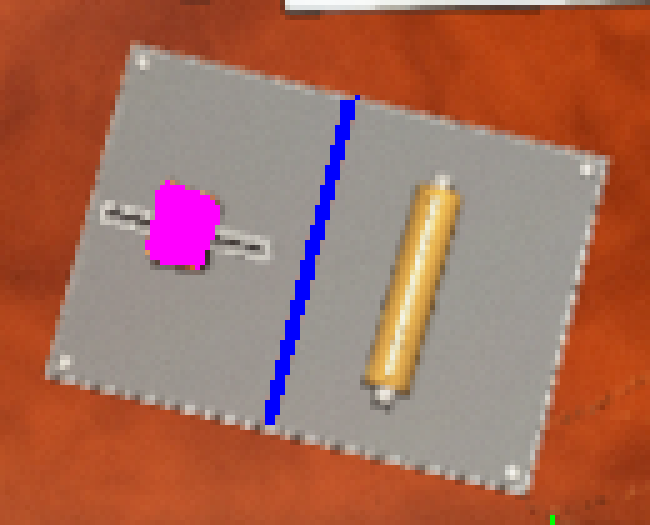

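```bash
cat >> meas.py <<'E'
L0=np.array([0.515,0.0995]);D=np.array([0.9671,-0.2544]);N=np.array([0.2544,0.9671])
def masks(p):
    a=p["img"].astype(float);r,g,b=a[...,0],a[...,1],a[...,2]
    v,u=np.mgrid[:384,:512]
    K=p["intrinsics"];dd=np.stack([(u-K[0,2])/K[0,0],(v-K[1,2])/K[1,1],np.ones_like(u,float)],-1)@p["R"];c=-p["R"].T@p["t"]
    X=c+dd*((0.012-c[2])/dd[...,2])[...,None]
    q=X[...,:2]-L0;x=q@D;y=q@N
    near=(abs(x)<.092)&(y>-.14)&(y<.12)
    red=np.where((r-g>30)&(r>140)&(np.abs(g-b)<15)&near,r-g,0)
    brass=((r-b>35)&(g-b>20)&(r-g<75)&(y<.035)&near).astype(np.uint8)
    return red,brass,near
def report(p):
    c,d,s,n=roller(p)
    print("roller xy",c,"line frame mm",1e3*(c-L0)@D,1e3*(c-L0)@N,"skew deg",np.degrees(d@N),"half",np.round(s,3),np.round(n,3))
    return c,d
E
cat > b.py <<'E'
from meas import *
p=snapshot("top")
report(p)
print(np.degrees(np.arctan2(*roller(p)[1][::-1])))
print(1e3*(ray_z(p,(206.5,155),.024)[:2]-L0)@np.array([D,N]).T)
q=models.spot_point("chock_face",p)[0]["uv"];print(1e3*(ray_z(p,q,.021)[:2]-L0)@np.array([D,N]).T)
q=models.spot_point("chock_back",p)[0]["uv"];print(1e3*(ray_z(p,q,.030)[:2]-L0)@np.array([D,N]).T)
q=models.spot_point("roller",p)[0]["uv"];print(1e3*(ray_z(p,q,.021)[:2]-L0)@np.array([D,N]).T)
brass=biggest(masks(p)[1]);o=p["img"].copy();o[brass>0]=[0,255,0]
cv2.imwrite("pics/crop2.png",cv2.resize(cv2.cvtColor(o[110:215,170:300],cv2.COLOR_RGB2BGR),None,fx=5,fy=5,interpolation=cv2.INTER_NEAREST))
E
python3 b.py
```

```text
roller xy [0.4977 0.0428] line frame mm -2.3175371609312294 -59.204356169828415 skew deg -1.3944807174800546 half [-0.056  0.057] [-0.013  0.013]
-16.13263910267342
[-0.5885 67.6612]
[ 1.8383 49.7355]
[ 4.5944 80.7113]
[  91.6722 -255.3393]
```

View pics/crop2.png

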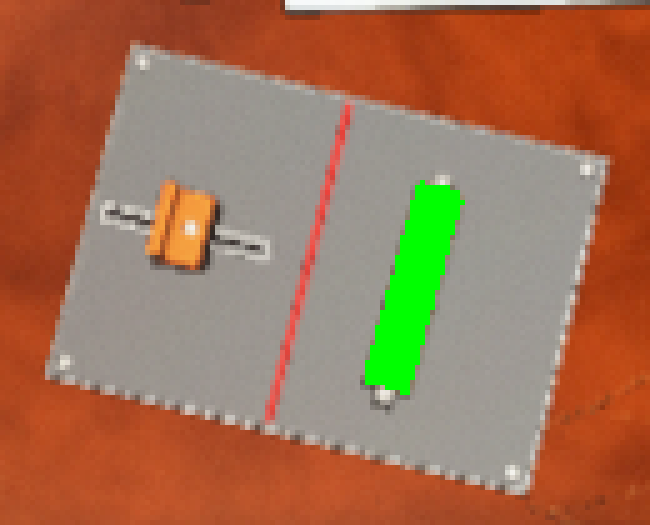

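```bash
cat > rows.py <<'E'
# prints shift in tool axes and rotvec (tool axes) from current pose to a target: x y z yaw (line-frame mm if 'L')
from h import *
from scipy.spatial.transform import Rotation as Ro
L0=np.array([0.515,0.0995]);D=np.array([0.9671,-0.2544]);N=np.array([0.2544,0.9671])
def rel(xyz,yaw):
    o=telemetry.get_obs();R=Ro.from_euler("xyz",o["orientation"],degrees=True)
    T=Ro.from_euler("xyz",[180,0,yaw],degrees=True)
    return R.inv().apply(np.array(xyz)-o["tool_pos"]),(R.inv()*T).as_rotvec(degrees=True)
def L(x,y,z): return np.append(L0+D*x/1e3+N*y/1e3,z)
if __name__=="__main__":
    import sys
    a=[float(s) for s in sys.argv[1:]]
    for i in range(0,len(a),4):
        print(*[np.round(q,4) for q in rel(L(*a[i:i+3]),a[i+3])])
    o=telemetry.get_obs();q=o["tool_pos"];print(o["clock"],"lineframe",1e3*(q[:2]-L0)@D,1e3*(q[:2]-L0)@N,q[2],o["orientation"],o["force"])
E
python3 rows.py -2.3 -67 0.08 -105.5   -2.3 -67 0.2 -105.5
```

```text
[-0.4618  0.4912  0.1466] [ 4.00000e-04  3.00000e-04 -4.87287e+01]
[-0.4618  0.4912  0.0266] [ 4.00000e-04  3.00000e-04 -4.87287e+01]
1.05 lineframe -34.301213805730846 -740.4337038643027 0.22655264317464893 [ 1.79999513e+02  5.74792087e-05 -1.54228654e+02] [ 0.16896519  0.51651985 -0.10948197]
```

Request:
{"method": "jog_arm", "body": {
  "targets": "-0.04 0.043 0.003 0 0 -5 0.5; -0.08 0.086 0.005 0 0 -10 0.5; -0.12 0.129 0.008 0 0 -15 0.5; -0.16 0.172 0.01 0 0 -20 0.5; -0.2 0.215 0.012 0 0 -25 0.5; -0.24 0.258 0.015 0 0 -30 0.5; -0.28 0.3 0.017 0 0 -35 0.5; -0.32 0.342 0.02 0 0 -40 0.5"
}}

```text
clock: 2.05
tool_pos: [0.4334, -0.1589, 0.207]
orientation: [-179.9, 0.0, -114.1]
force: [1.2, 0.6, 0.9]
opening: 0.0658
```

```bash
python3 rows.py -2.3 -67 0.08 -105.5   -2.3 -67 0.045 -105.5
```

```text
[-0.2027  0.0224  0.1271] [-0.078   0.0245 -8.5559]
[-0.2027  0.0225  0.1621] [-0.078   0.0245 -8.5559]
2.05 lineframe -13.186846894752152 -270.6925289292562 0.20704774871283205 [-1.79924150e+02  3.02161061e-02 -1.14055860e+02] [1.23429972 0.57388533 0.93521462]
```

Request:
{"method": "jog_arm", "body": {
  "targets": "-0.04 0.005 0.02 0 0 -2 0.5; -0.08 0.01 0.04 0 0 -4 0.5; -0.12 0.015 0.06 0 0 -6 0.5; -0.16 0.018 0.085 0 0 -7 0.5; -0.2027 0.0224 0.11 0 0 -8.55 0.5; -0.2027 0.0224 0.13 0 0 -8.55 0.5; -0.2027 0.0224 0.15 0 0 -8.55 0.5; -0.2027 0.0224 0.162 0 0 -8.55 0.5"
}}

```text
clock: 3.05
tool_pos: [0.4956, 0.0353, 0.0443]
orientation: [-180.0, -0.0, -105.5]
force: [-0.1, -1.0, -0.5]
opening: 0.0656
```

```bash
python3 rows.py -2.3 -67 0.034 -105.5; cat > c.py <<'E'
from h import *
p=snapshot("top");save(p,"t1.png");p=snapshot("side");
cv2.imwrite("pics/s1.png",cv2.resize(cv2.cvtColor(p["img"][150:260,230:360],cv2.COLOR_RGB2BGR),None,fx=5,fy=5))
E
python3 c.py
```

```text
[-0.     -0.0002  0.0103] [-0.0441 -0.0135  0.0102]
3.05 lineframe -2.476135248847621 -67.01965157328549 0.044315603889242106 [-1.79955946e+02 -1.35393106e-02 -1.05489827e+02] [-0.14808856 -1.01112112 -0.49682196]
```

View pics/t1.png

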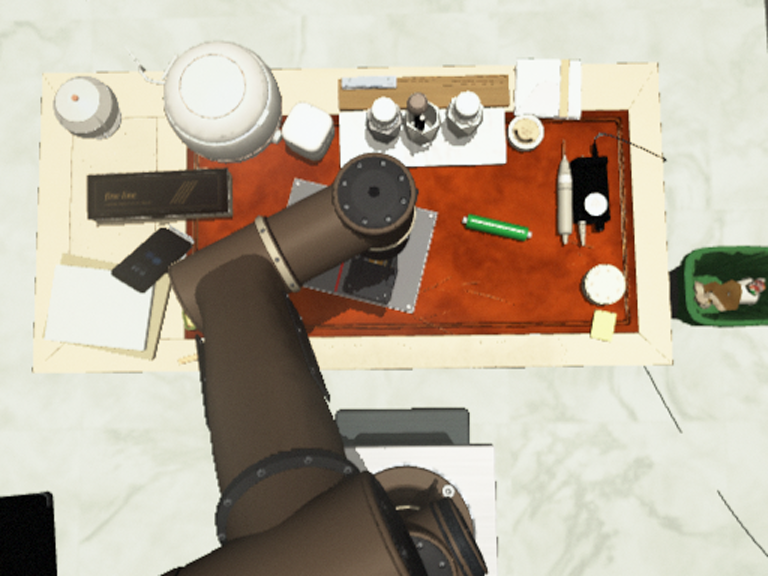

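View pics/s1.png

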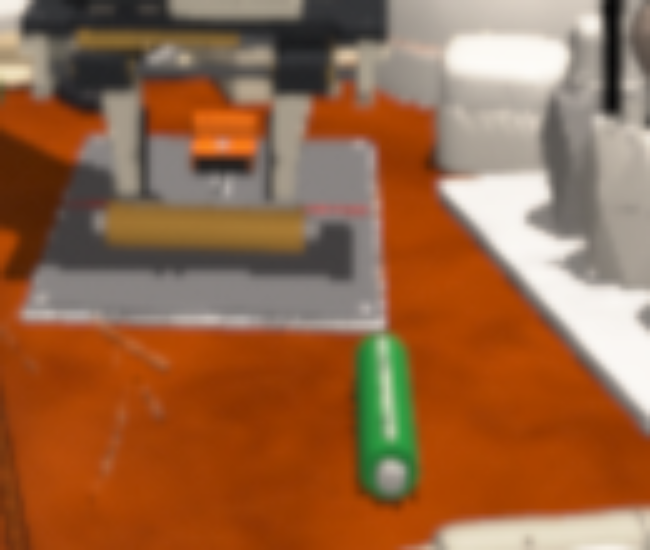

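The side view shows the two fingertips above the roller, near (130,195) and (287,195) in the crop, and the roller lying clear beneath them. I'll lower onto it.

Request:
{"method": "jog_arm", "body": {
  "targets": "0 0 0.006 0 0 0 0.5; 0 0 0.009 0 0 0 0.5; 0 0 0.0095 0 0 0 0.5; 0 0 0.01 0 0 0 0.5; 0 0 0.0105 0 0 0 0.5; 0 0 0.011 0 0 0 0.5; 0 0 0.011 0 0 0 0.5; 0 0 0.011 0 0 0 0.5"
}}

```text
clock: 4.15
tool_pos: [0.4955, 0.0351, 0.034]
orientation: [-180.0, -0.0, -105.5]
force: [-3.5, 0.9, 8.2]
opening: 0.0656
```

```bash
python3 rows.py -2.3 -67 0.034 -105.5
```

```text
[-0.0003 -0.0002  0.    ] [-0.0387 -0.0273  0.0006]
4.15 lineframe -2.4633468298723837 -67.27899309562068 0.034020132975419164 [-1.79961322e+02 -2.73307812e-02 -1.05499432e+02] [-3.52188094  0.93586101  8.19483628]
```

Request:
{"method": "jog_arm", "body": {
  "targets": "0 0 0.0006 0 0 -0.7 0.5; 0 0 0.0006 0 0 -1.4 0.5; -0.006 0 0.0004 0 0 -1.4 0.5; -0.012 0 0.0004 0 0 -1.4 0.5; -0.018 0 0.0004 0 0 -1.4 0.5; -0.024 0 0.0004 0 0 -1.4 0.5; -0.03 0 0.0004 0 0 -1.4 0.5; -0.03 0 0.0004 0 0 -1.4 0.5"
}}

```text
clock: 5.15
tool_pos: [0.504, 0.0647, 0.034]
orientation: [-179.9, 0.0, -104.1]
force: [-1.0, 1.2, 5.9]
opening: 0.0658
```

```bash
python3 rows.py -2.3 -67 0.034 -105.5; cat > c.py <<'E'
from h import *
import sys
p=snapshot("side");
cv2.imwrite("pics/%s.png"%sys.argv[1],cv2.resize(cv2.cvtColor(p["img"][150:220,230:320],cv2.COLOR_RGB2BGR),None,fx=7,fy=7,interpolation=cv2.INTER_CUBIC))
E
python3 c.py s2
```

```text
[ 0.0306  0.0009 -0.    ] [-7.6700e-02  1.3000e-03  1.4408e+00]
5.15 lineframe -1.7710460715147724 -36.42271054356596 0.03396180132236981 [-1.79923340e+02  2.92581845e-04 -1.04059184e+02] [-1.01996069  1.17467955  5.91703805]
```

View pics/s2.png

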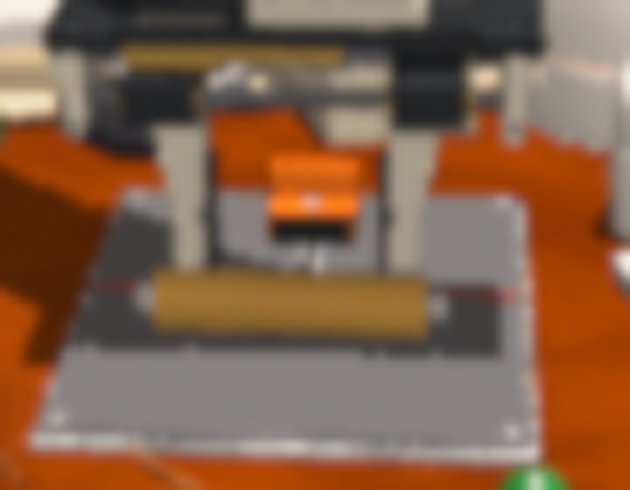

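Request:
{"method": "jog_arm", "body": {
  "targets": "0 0 -0.005 0 0 0 0.5; 0.005 0 -0.006 0 0 0 0.5; 0.011 0 -0.006 0 0 0 0.5; 0.0155 0 -0.006 0 0 0 0.5; 0.0155 0 -0.003 0 0 0 0.5; 0.0155 0 -0.0005 0 0 0 0.5; 0.0155 0 0.0004 0 0 0 0.5; 0.0155 0 0.0004 0 0 0 0.5"
}}

```text
clock: 6.2
tool_pos: [0.5003, 0.0498, 0.034]
orientation: [-179.9, -0.0, -104.0]
force: [-2.3, 0.1, 7.8]
opening: 0.0663
```

```bash
python3 rows.py -2.3 -67 0.034 -105.5;python3 c.py s3
```

```text
[0.0152 0.001  0.    ] [-8.7900e-02  8.0000e-04  1.4596e+00]
6.2 lineframe -1.5125946848136191 -51.837334161900536 0.0340225050553046 [-1.79912099e+02 -3.06021889e-04 -1.04040418e+02] [-2.32983262  0.12844601  7.81531999]
```

View pics/s3.png

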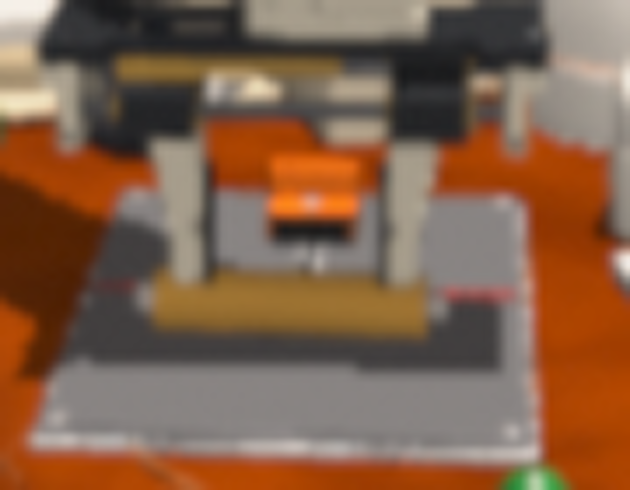

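Request:
{"method": "jog_arm", "body": {
  "targets": "-0.005 0 0.0004 0 0 0 0.5; -0.01 0 0.0004 0 0 0 0.5; -0.015 0 0.0004 0 0 0 0.5; -0.02 0 0.0004 0 0 0 0.5; -0.025 0 0.0004 0 0 0 0.5; -0.03 0 0.0004 0 0 0 0.5; -0.03 0 0.0004 0 0 0 0.5; -0.03 0 0.0002 0 0 0 0.5"
}}

```text
clock: 7.25
tool_pos: [0.5083, 0.0792, 0.0341]
orientation: [-179.8, 0.0, -104.0]
force: [1.1, 0.0, 3.3]
opening: 0.0658
```

Request:
{"method": "jog_arm", "body": {
  "targets": "0 0 -0.005 0 0 0 0.5; 0 0 -0.03 0 0 0 0.5; 0.05 0 -0.05 0 0 0 0.5; 0.11 0 -0.05 0 0 0 0.5; 0.17 0 -0.05 0 0 0 0.5; 0.23 0 -0.05 0 0 0 0.5; 0.28 0 -0.05 0 0 0 0.5; 0.3 0 -0.05 0 0 0 0.5"
}}

```text
clock: 8.25
tool_pos: [0.4338, -0.214, 0.0837]
orientation: [-179.9, 0.0, -104.2]
force: [0.6, 0.6, 0.7]
opening: 0.066
```

```bash
cat > d.py <<'E'
from meas import *
import sys
p=snapshot("top");report(p)
red,brass,_=masks(p)
r=wfit(p,biggest((red>0).astype(np.uint8),3)*red,.008);print("line",1e3*(r[0]-L0)@N,np.degrees(r[1]@N))
cv2.imwrite("pics/%s.png"%sys.argv[1],cv2.resize(cv2.cvtColor(p["img"][110:215,170:300],cv2.COLOR_RGB2BGR),None,fx=5,fy=5,interpolation=cv2.INTER_NEAREST))
E
python3 d.py t3; python3 rows.py -2 -67 0.034 -105.5
```

```text
roller xy [0.4927 0.0791] line frame mm -16.368222010008562 -25.36379199615404 skew deg 5.632690957441301 half [-0.043  0.069] [-0.013  0.013]
line 0.023393918708201206 0.008904866210215488
[-0.2575  0.0007  0.0497] [-0.0591  0.0305  1.3375]
8.3 lineframe 1.2275987014422034 -324.467503324833 0.08359199291237347 [-1.79940508e+02  2.97862247e-02 -1.04162456e+02] [ 0.23176409 -2.11477838 -0.32225276]
```

View pics/t3.png

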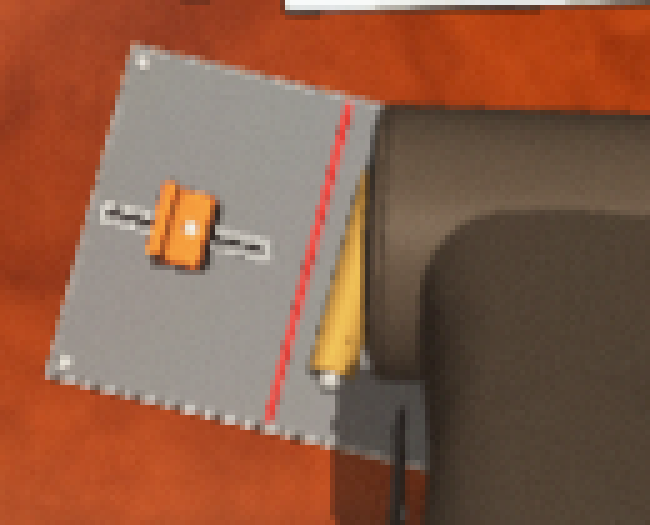

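The arm still hides half of the roller, so I'll move farther off.

Request:
{"method": "jog_arm", "body": {
  "targets": "0.06 0 -0.01 0 0 0 0.5; 0.12 0 -0.02 0 0 0 0.5; 0.17 0 -0.02 0 0 0 0.5; 0.2 0 -0.02 0 0 0 0.5; 0.2 0 -0.02 0 0 0 0.5; 0.2 0 -0.02 0 0 0 0.5; 0.2 0 -0.02 0 0 0 0.5; 0.2 0 -0.02 0 0 0 0.5"
}}

```text
clock: 9.3
tool_pos: [0.3851, -0.4078, 0.1037]
orientation: [-179.9, 0.0, -104.1]
force: [0.1, -0.6, -0.2]
opening: 0.0659
```

```bash

python3 d.py t4; python3 rows.py -2 -37 0.045 -104.7
```

```text
roller xy [0.5061 0.0721] line frame mm -1.6317792559562774 -28.770354501005198 skew deg -1.0686913183911328 half [-0.056  0.057] [-0.013  0.013]
line 0.022582163783682472 0.011111791916005365
[-0.4868  0.      0.0589] [-0.0707  0.0292  0.6073]
9.35 lineframe 3.4315107179694517 -523.7543741777805 0.10365877638796132 [-1.79929108e+02  2.87900802e-02 -1.04092645e+02] [ 0.11997199 -0.52953148 -0.02707386]
```

View pics/t4.png

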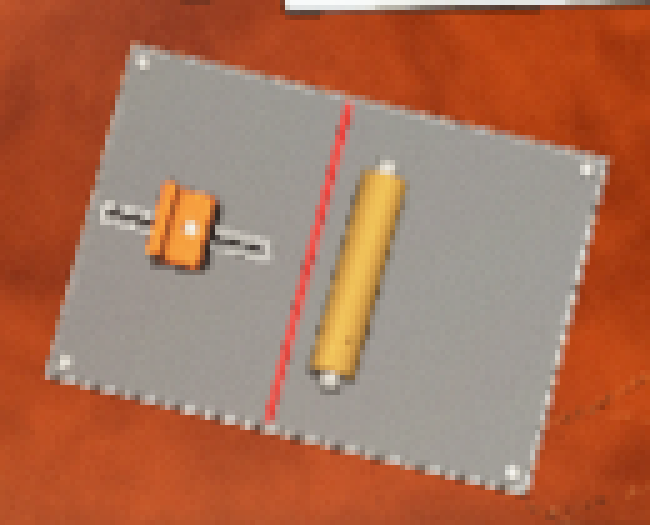

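Request:
{"method": "jog_arm", "body": {
  "targets": "-0.06 0 0.005 0 0 0.5 0.75; -0.12 0 0.01 0 0 1.1 0.75; -0.18 0 0.015 0 0 1.1 0.75; -0.24 0 0.02 0 0 1.1 0.75; -0.3 0 0.03 0 0 1.1 0.75; -0.36 0 0.04 0 0 1.1 0.75; -0.42 0 0.045 0 0 1.1 0.75; -0.47 0 0.05 0 0 1.1 0.75"
}}

```text
clock: 10.35
tool_pos: [0.4999, 0.0507, 0.0541]
orientation: [-179.9, 0.1, -105.1]
force: [0.6, -0.5, -0.6]
opening: 0.0765
```

```bash
python3 rows.py -2 -36 0.034 -105.5
```

```text
[-0.015  -0.      0.0201] [-0.1094  0.0576  0.411 ]
10.35 lineframe -2.1529052747260837 -50.97618745536241 0.054065450106511884 [-1.79890347e+02  5.72414846e-02 -1.05088968e+02] [ 0.55916186 -0.49003983 -0.60008611]
```

Request:
{"method": "jog_arm", "body": {
  "targets": "-0.008 0 0.006 0 0 0 0.75; -0.015 0 0.012 0 0 0 0.75; -0.015 0 0.016 0 0 0 0.75; -0.015 0 0.019 0 0 0 0.75; -0.015 0 0.0202 0 0 0 0.75; -0.015 0 0.0208 0 0 0 0.75; -0.015 0 0.0208 0 0 0 0.75; -0.015 0 0.0208 0 0 0 0.75"
}}

```text
clock: 11.35
tool_pos: [0.5038, 0.0647, 0.034]
orientation: [-179.9, 0.1, -105.1]
force: [-3.9, 1.2, 7.5]
opening: 0.076
```

```bash
python3 rows.py -2 -36 0.034 -105.5
```

```text
[-0.0005  0.      0.    ] [-0.1193  0.0672  0.3655]
11.35 lineframe -2.0015361274534853 -36.54789990029256 0.034013498307503276 [-1.79880515e+02  6.68384711e-02 -1.05134430e+02] [-3.94632893  1.15875444  7.45489641]
```

Request:
{"method": "jog_arm", "body": {
  "targets": "0 0 0.0008 0 0 -0.8 0.75; 0 0 0.0008 0 0 -1.6 0.75; 0 0 0.0008 0 0 -2.2 0.75; -0.006 0 0.0006 0 0 -2.4 0.75; -0.012 0 0.0006 0 0 -2.4 0.75; -0.018 0 0.0006 0 0 -2.4 0.75; -0.024 0 0.0006 0 0 -2.4 0.75; -0.028 0 0.0006 0 0 -2.4 0.75"
}}

```text
clock: 12.35
tool_pos: [0.5115, 0.0917, 0.0341]
orientation: [-179.8, 0.1, -102.8]
force: [-1.0, -0.6, 4.9]
opening: 0.0765
```

```bash
python3 rows.py -2 -36 0.034 -105.5;python3 c.py s5
```

```text
[0.0275 0.0016 0.    ] [-0.1632  0.0931  2.7473]
12.35 lineframe -1.3870313823108122 -8.415016854753375 0.03405672760691803 [-1.79834669e+02  8.91234734e-02 -1.02752559e+02] [-1.0327866  -0.60468225  4.85392132]
```

View pics/s5.png

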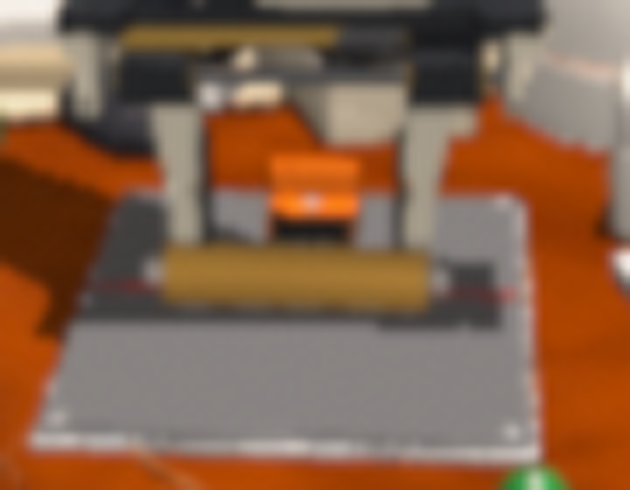

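Request:
{"method": "jog_arm", "body": {
  "targets": "0 0 -0.006 0 0 0 0.75; 0.02 0 -0.03 0 0 -0 0.75; 0.08 0 -0.05 0 0 0 0.75; 0.14 0 -0.06 0 0 0 0.75; 0.2 0 -0.06 0 0 0 0.75; 0.26 0 -0.06 0 0 0 0.75; 0.32 0 -0.06 0 0 0 0.75; 0.38 0 -0.06 0 0 0 0.75"
}}

```text
clock: 13.4
tool_pos: [0.427, -0.2808, 0.0941]
orientation: [-179.8, 0.1, -102.8]
force: [1.4, -0.7, -0.2]
opening: 0.0767
```

Request:
{"method": "jog_arm", "body": {
  "targets": "0.05 0 0 0 0 0 0.75; 0.09 0 0 0 0 0 0.75; 0.09 0 0 0 0 0 0.75; 0.09 0 0 0 0 0 0.75; 0.09 0 0 0 0 0 0.75; 0.09 0 0 0 0 0 0.75; 0.09 0 0 0 0 0 0.75; 0.09 0 0 0 0 0 0.75"
}}

```text
clock: 14.4
tool_pos: [0.4073, -0.3683, 0.094]
orientation: [-179.8, 0.1, -102.7]
force: [0.2, 0.1, 0.7]
opening: 0.0766
```

```bash

python3 d.py t6; python3 rows.py -2 -22 0.045 -105.0
```

```text
roller xy [0.5098 0.0841] line frame mm -1.142579317117341 -16.184379268081234 skew deg -0.6960307457996017 half [-0.057  0.057] [-0.013  0.012]
line 0.6629623345171699 -0.02342486281849255
[-0.4581  0.001   0.0497] [-0.2385  0.0958  2.2718]
14.45 lineframe 14.81969395754739 -479.84108330034786 0.09398803049904683 [-1.79759672e+02  9.10655678e-02 -1.02728004e+02] [0.02104861 0.3231369  1.37879526]
```

View pics/t6.png

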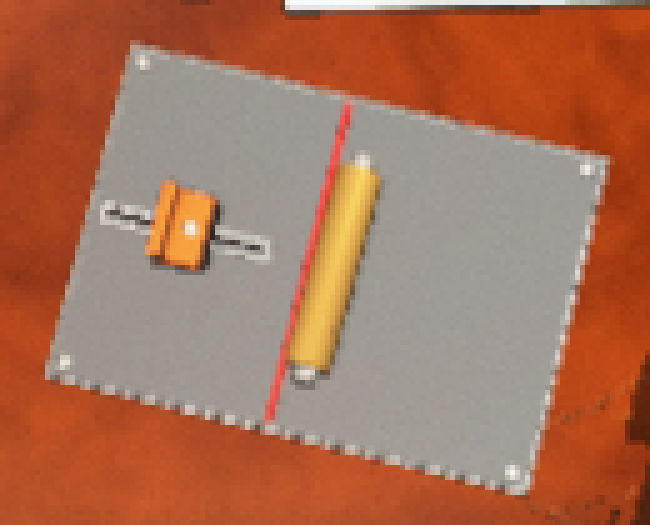

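Request:
{"method": "jog_arm", "body": {
  "targets": "-0.06 0 0.005 -0.2 0.1 0.5 0.75; -0.12 0 0.01 -0.24 0.1 1.5 0.75; -0.18 0 0.015 -0.24 0.1 2.5 0.75; -0.24 0 0.02 -0.24 0.1 2.5 0.75; -0.3 0 0.025 -0.24 0.1 2.5 0.75; -0.36 0 0.03 -0.24 0.1 2.5 0.75; -0.42 0.001 0.04 -0.24 0.1 2.5 0.75; -0.463 0.001 0.045 -0.24 0.1 2.5 0.75"
}}

```text
clock: 15.45
tool_pos: [0.5087, 0.0861, 0.0494]
orientation: [-180.0, 0.0, -105.1]
force: [0.6, 0.1, -0.2]
opening: 0.0768
```

```bash
python3 rows.py -2 -16.2 0.034 -105.5
```

```text
[ 0.0016 -0.0006  0.0154] [-0.0071  0.0017  0.3646]
15.45 lineframe -2.6347977828335845 -14.56233504586846 0.04944343282348175 [-1.79992910e+02  1.66272621e-03 -1.05135448e+02] [ 0.56741523  0.0965356  -0.19687383]
```

Request:
{"method": "jog_arm", "body": {
  "targets": "0.0016 0 0.008 0 0 0.3 0.75; 0.0016 0 0.013 0 0 0.3 0.75; 0.0016 0 0.0153 0 0 0.3 0.75; 0.0016 0 0.0162 0 0 0.3 0.75; 0.0016 0 0.0163 0 0 -0.5 0.75; 0.0016 0 0.0163 0 0 -1.3 0.75; 0.0016 0 0.0163 0 0 -2 0.75; 0.0016 0 0.0163 0 0 -2 0.75"
}}

```text
clock: 16.45
tool_pos: [0.5085, 0.0835, 0.0341]
orientation: [-179.9, 0.0, -103.2]
force: [-1.8, 0.3, 6.9]
opening: 0.0766
```

```bash
python3 rows.py -2 -16.2 0.034 -105.5; python3 -c "
from h import *
print(telemetry.get_obs()['moment'])"
```

```text
[-0.0009 -0.0002  0.0001] [-0.0528  0.0385  2.2817]
16.45 lineframe -2.19635618598295 -17.075857936775833 0.034089886154554765 [-1.79946444e+02  3.74766008e-02 -1.03218256e+02] [-1.7716909   0.28068851  6.89700169]
[ 0.20785242  1.01568894 -0.09137914]
```

Request:
{"method": "jog_arm", "body": {
  "targets": "0 0 -0.005 0 0 0 0.75; 0.004 0 -0.006 0 0 1 0.75; 0.0072 0 -0.006 0 0 1.5 0.75; 0.0072 0 -0.003 0 0 1.5 0.75; 0.0072 0 -0.0005 0 0 1.5 0.75; 0.0072 0 0.0004 0 0 1.5 0.75; 0.0072 0 0.0006 0 0 1.5 0.75; 0.0072 0 0.0006 0 0 1.5 0.75"
}}

```text
clock: 17.45
tool_pos: [0.5069, 0.0767, 0.034]
orientation: [-179.9, 0.0, -104.7]
force: [-2.4, 0.2, 9.6]
opening: 0.0765
```

```bash
python3 rows.py -2 -16.2 0.034 -105.5
```

```text
[-0.0079 -0.     -0.    ] [-0.0572  0.0337  0.8164]
17.45 lineframe -2.014994154291929 -24.07766581374781 0.03395171619170931 [-1.79942546e+02  3.32573234e-02 -1.04683589e+02] [-2.42363086  0.2085055   9.61967989]
```

Request:
{"method": "jog_arm", "body": {
  "targets": "-0.005 0 0.0005 0 0 0 0.75; -0.01 0 0.0005 0 0 0 0.75; -0.015 0 0.0005 0 0 0 0.75; -0.02 0 0.0005 0 0 0 0.75; -0.025 0 0.0005 0 0 0 0.75; -0.03 0 0.0005 0 0 0 0.75; -0.03 0 0.0005 0 0 0 0.75; -0.03 0 0.0001 0 0 0 0.75"
}}

```text
clock: 18.45
tool_pos: [0.514, 0.106, 0.0341]
orientation: [-180.0, 0.0, -104.7]
force: [-3.7, 1.2, 6.3]
opening: 0.0764
```

Request:
{"method": "jog_arm", "body": {
  "targets": "0 0 -0.006 0 0 0 0.75; 0.02 0 -0.03 0 0 -0 0.75; 0.08 0 -0.05 0 0 0 0.75; 0.14 0 -0.06 0 0 0 0.75; 0.2 0 -0.06 0 0 0 0.75; 0.26 0 -0.06 0 0 0 0.75; 0.32 0 -0.06 0 0 0 0.75; 0.38 0 -0.06 0 0 0 0.75"
}}

```text
clock: 19.45
tool_pos: [0.4174, -0.2634, 0.0944]
orientation: [-179.9, 0.0, -104.6]
force: [1.6, -1.2, 0.9]
opening: 0.0768
```

Request:
{"method": "jog_arm", "body": {
  "targets": "0.05 0 0 0 0 0 0.75; 0.09 0 0 0 0 0 0.75; 0.09 0 0 0 0 0 0.75; 0.09 0 0 0 0 0 0.75; 0.09 0 0 0 0 0 0.75; 0.09 0 0 0 0 0 0.75; 0.09 0 0 0 0 0 0.75; 0.09 0 0 0 0 0 0.75"
}}

```text
clock: 20.45
tool_pos: [0.3949, -0.3503, 0.0945]
orientation: [-179.9, 0.0, -104.6]
force: [1.2, 0.4, 0.2]
opening: 0.0767
```

```bash

python3 d.py t7; python3 rows.py -2 0 0.045 -105.0
```

```text
roller xy [0.5139 0.1   ] line frame mm -1.2252185909494517 0.18703011381824783 skew deg 0.907824681187099 half [-0.056  0.058] [-0.013  0.013]
line -0.05261362168563147 1.0160360549850647
[-0.4656 -0.0008  0.0495] [-0.0791  0.0083  0.4011]
20.5 lineframe -1.706813009176251 -465.57713138690525 0.09445855021062845 [-1.79920837e+02  8.01119556e-03 -1.04598853e+02] [-0.12258085 -0.01775569  0.09748897]
```

View pics/t7.png

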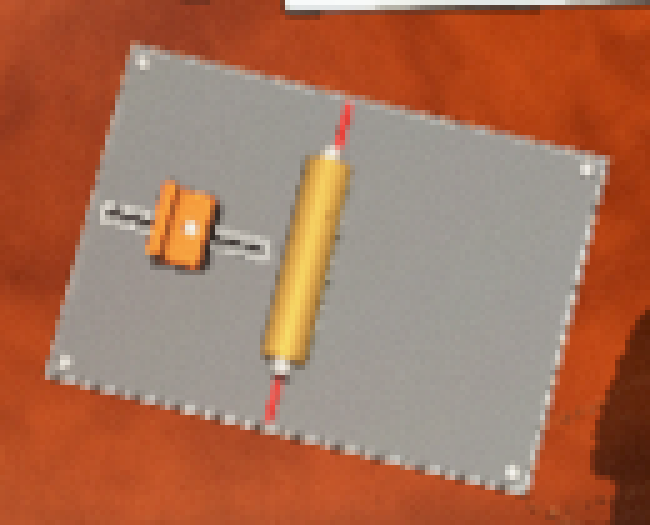

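Request:
{"method": "jog_arm", "body": {
  "targets": "-0.06 0 0.005 0 0 0 0.75; -0.12 0 0.01 -0.08 0 0 0.75; -0.18 0 0.015 -0.08 0 -0.3 0.75; -0.24 0 0.02 -0.08 0 -0.6 0.75; -0.3 0 0.025 -0.08 0 -0.7 0.75; -0.36 0 0.03 -0.08 0 -0.7 0.75; -0.42 0 0.04 -0.08 0 -0.7 0.75; -0.464 0 0.045 -0.08 0 -0.7 0.75"
}}

```text
clock: 21.5
tool_pos: [0.5123, 0.1012, 0.0493]
orientation: [-180.0, 0.0, -103.8]
force: [-0.0, 0.2, 0.6]
opening: 0.077
```

```bash
python3 rows.py -1.2 0.2 0.034 -103.9
```

```text
[ 0.0008 -0.0019  0.0153] [-0.0116  0.016   0.0857]
21.5 lineframe -3.0696525222181616 0.9767233222384742 0.04925791728177237 [-1.79988429e+02  1.60005285e-02 -1.03814292e+02] [-0.04415899  0.19768434  0.61044037]
```

Request:
{"method": "jog_arm", "body": {
  "targets": "0.0008 -0.0019 0.01 0 0 0 0.75; 0.0008 -0.0019 0.0148 0 0 0 0.75; 0.0008 -0.0019 0.0161 0 0 0 0.75; 0.0008 -0.0019 0.0163 0 0 0 0.75; 0.0008 -0.0019 0.0163 0 0 0.5 0.75; 0.0008 -0.0019 0.0163 0 0 1 0.75; 0.0008 -0.0019 0.0163 0 0 1.4 0.75; 0.0008 -0.0019 0.0163 0 0 1.4 0.75"
}}

```text
clock: 22.5
tool_pos: [0.5138, 0.0987, 0.034]
orientation: [-180.0, 0.0, -105.3]
force: [-4.2, 0.6, 11.2]
opening: 0.0765
```

Request:
{"method": "jog_arm", "body": {
  "targets": "0 0 -0.006 0 0 0 0.75; 0 0 -0.03 0 0 -0 0.75; 0.06 0 -0.05 0 0 0 0.75; 0.12 0 -0.06 0 0 0 0.75; 0.18 0 -0.06 0 0 0 0.75; 0.24 0 -0.06 0 0 0 0.75; 0.3 0 -0.06 0 0 0 0.75; 0.36 0 -0.06 0 0 0 0.75"
}}

```text
clock: 23.5
tool_pos: [0.4174, -0.2509, 0.0943]
orientation: [-179.9, 0.0, -105.3]
force: [0.5, -0.2, 0.1]
opening: 0.0771
```

Request:
{"method": "jog_arm", "body": {
  "targets": "0.05 0 0 0 0 0 0.75; 0.1 0 0 0 0 0 0.75; 0.1 0 0 0 0 0 0.75; 0.1 0 0 0 0 0 0.75; 0.1 0 0 0 0 0 0.75; 0.1 0 0 0 0 0 0.75; 0.1 0 0 0 0 0 0.75; 0.1 0 0 0 0 0 0.75"
}}

```text
clock: 24.5
tool_pos: [0.3912, -0.347, 0.0943]
orientation: [-179.9, 0.0, -105.3]
force: [0.4, 0.3, 0.2]
opening: 0.0767
```

```bash

python3 d.py t8; python3 rows.py -2 0 0.045 -105.0
```

```text
roller xy [0.5142 0.0991] line frame mm -0.6904210001980425 -0.624440297311187 skew deg -0.24913842359328195 half [-0.056  0.058] [-0.013  0.013]
line -0.05259562029845951 0.9947901141263018
[-4.634e-01  4.000e-04  4.950e-02] [-0.0798  0.0305 -0.297 ]
24.55 lineframe -6.162851648063663 -463.40408837574853 0.09429875739508325 [-1.79920252e+02  3.07046128e-02 -1.05296985e+02] [-1.25188287 -0.19141605  0.36293288]
```

View pics/t8.png

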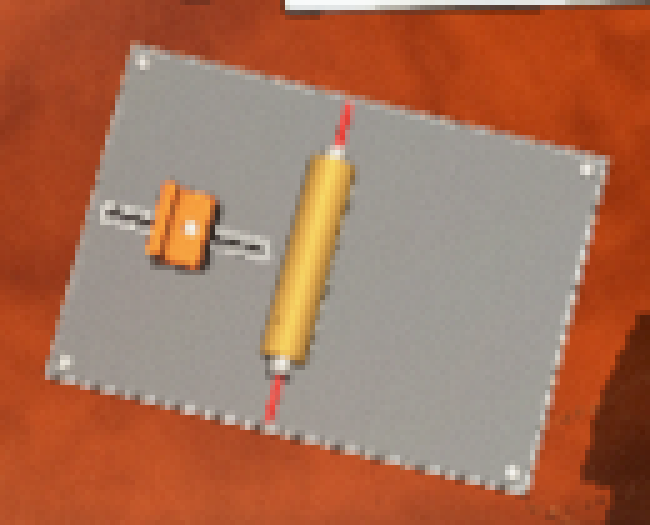

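Request:
{"method": "jog_arm", "body": {
  "targets": "-0.06 0 0.005 0 0 0 0.75; -0.12 0 0.01 -0.08 0 0 0.75; -0.18 0 0.015 -0.08 0 0 0.75; -0.24 0 0.02 -0.08 0 -0.3 0.75; -0.3 0 0.025 -0.08 0 -0.3 0.75; -0.36 0 0.03 -0.08 0 -0.3 0.75; -0.42 0 0.04 -0.08 0 -0.3 0.75; -0.4625 -0.004 0.045 -0.08 0 -0.3 0.75"
}}

```text
clock: 25.55
tool_pos: [0.5174, 0.1006, 0.0493]
orientation: [-180.0, 0.0, -104.9]
force: [0.6, -0.2, 0.6]
opening: 0.0768
```

```bash
python3 rows.py -1.2 -1.5 0.034 -104.95
```

```text
[0.0032 0.0032 0.0153] [-0.0096  0.0351  0.0578]
25.55 lineframe 2.0325573139690416 1.6834395034728262 0.049277188241716764 [-1.79990418e+02  3.51380474e-02 -1.04892180e+02] [ 0.56768162 -0.15372105  0.60065188]
```

Request:
{"method": "jog_arm", "body": {
  "targets": "0.0025 0.003 0.01 0 0 0 0.75; 0.003 0.003 0.0148 0 0 0 0.75; 0.003 0.003 0.0155 0 0 0 0.75; 0.003 0.003 0.0157 0 0 0 0.75; 0.0024 0.003 0.0157 0 0 0 0.75; 0.0018 0.003 0.0157 0 0 0 0.75; 0.0012 0.003 0.0157 0 0 0 0.75; 0.0012 0.003 0.0157 0 0 0 0.75"
}}

```text
clock: 26.55
tool_pos: [0.513, 0.0988, 0.0341]
orientation: [179.9, -0.0, -105.0]
force: [-5.7, 1.0, 7.9]
opening: 0.0767
```

Request:
{"method": "jog_arm", "body": {
  "targets": "0 0 -0.006 0 0 0 0.5; 0 0 -0.03 0 0 -0 0; 0.06 0 -0.05 0 0 0 -0.5; 0.12 0 -0.06 0 0 0 -1; 0.18 0 -0.06 0 0 0 -1; 0.24 0 -0.06 0 0 0 -1; 0.3 0 -0.06 0 0 0 -1; 0.36 0 -0.06 0 0 0 -1"
}}

```text
clock: 27.55
tool_pos: [0.419, -0.2513, 0.0948]
orientation: [-180.0, -0.0, -105.0]
force: [1.1, -0.1, 0.4]
opening: 0.0034
```

Request:
{"method": "jog_arm", "body": {
  "targets": "0.05 0 0 0 0 0 -1; 0.1 0 0 0 0 0 -1; 0.1 0 0 0 0 0 -1; 0.1 0 0 0 0 0 -1; 0.1 0 0 0 0 0 -1; 0.1 0 0 0 0 0 -1; 0.1 0 0 0 0 0 -1; 0.1 0 0 0 0 0 -1"
}}

```text
clock: 28.55
tool_pos: [0.3934, -0.3476, 0.0949]
orientation: [-180.0, -0.0, -105.0]
force: [0.1, 0.3, -0.2]
opening: 0.0005
```

```bash
cat >>d.py <<'E'
M=np.array([D,N]).T
for k,z in(("chock_face",.021),("chock_back",.030)):
    for q in models.spot_point(k,p)[:1]: print(k,q["conf"],1e3*(ray_z(p,q["uv"],z)[:2]-L0)@M)
E
python3 d.py t9; python3 rows.py 1 105 0.1 -105.0
```

```text
roller xy [0.5141 0.0988] line frame mm -0.7049411040712263 -0.9435268308975086 skew deg -0.36213644400320555 half [-0.056  0.058] [-0.013  0.013]
line -0.004768028993676627 0.556223949900104
chock_face 0.51 [ 6.3766 59.8114]
chock_back 0.61 [ 8.0888 84.6652]
[-0.5686 -0.0025 -0.0053] [-0.0131 -0.0088  0.003 ]
28.7 lineframe -4.025859265040087 -463.59386305160905 0.09482566531166904 [-1.79986905e+02 -8.79315484e-03 -1.04996976e+02] [-0.70891591  0.04437173 -0.38871145]
```

View pics/t9.png

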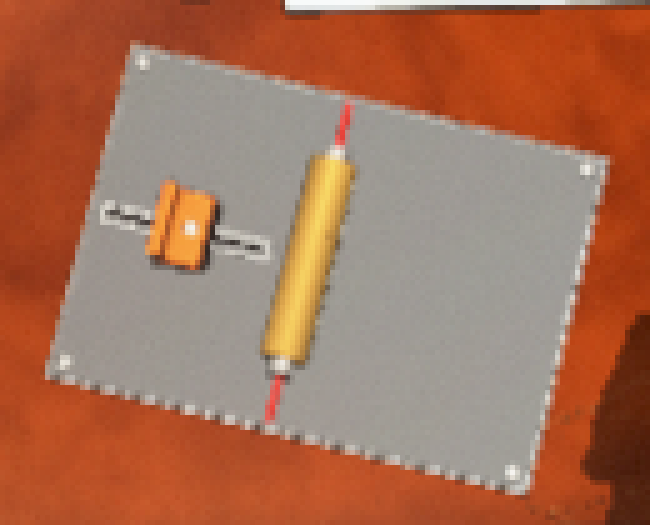

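The roller is 0.9 mm short of the line and 0.36° askew. There is plenty of time, so I'll make one more small correction, reading the pose after pressing.

Request:
{"method": "jog_arm", "body": {
  "targets": "-0.06 0 0.005 0 0 0 0.75; -0.12 0 0.01 0 0 0 0.75; -0.18 0 0.015 0 0 0 0.75; -0.24 0 0.02 0 0 0 0.75; -0.3 0 0.025 0 0 0 0.75; -0.36 0 0.03 0 0 0 0.75; -0.42 -0.001 0.04 0 0 0 0.75; -0.4615 -0.0025 0.046 0 0 0 0.75"
}}

```text
clock: 29.7
tool_pos: [0.5155, 0.0999, 0.0485]
orientation: [-180.0, -0.0, -104.9]
force: [-0.5, 0.0, 0.4]
opening: 0.0738
```

```bash
python3 rows.py -1 -1.5 0.034 -105.1
```

```text
[0.002  0.0014 0.0145] [-3.050e-02 -1.000e-04  2.037e-01]
29.7 lineframe 0.3735051565826642 0.5331739978217596 0.048491147910695184 [-1.79969498e+02 -1.65607656e-04 -1.04896254e+02] [-0.49016352  0.02029257  0.35596599]
```

Request:
{"method": "jog_arm", "body": {
  "targets": "0.002 0 0.008 0 0 0.2 0.75; 0.002 0 0.0125 0 0 0.2 0.75; 0.002 0 0.0142 0 0 0.2 0.75; 0.002 0 0.0149 0 0 0.2 0.75; 0.002 0 0.015 0 0 0.2 0.75; 0.002 0 0.015 0 0 0.2 0.75; 0.002 0 0.015 0 0 0.2 0.75; 0.002 0 0.015 0 0 0.2 0.75"
}}

```text
clock: 30.7
tool_pos: [0.5143, 0.0969, 0.0341]
orientation: [-180.0, -0.0, -105.2]
force: [-4.6, 2.0, 5.7]
opening: 0.0768
```

```bash
python3 rows.py -1 -1.5 0.034 -105.1
```

```text
[-0.0012  0.001   0.0001] [-0.0008 -0.0057 -0.0838]
30.7 lineframe 0.019071517407698548 -2.7065252132141207 0.03411110676553995 [-1.79999146e+02 -5.70652849e-03 -1.05183794e+02] [-4.64789605  2.04849478  5.67435207]
```

Request:
{"method": "jog_arm", "body": {
  "targets": "-0.0005 0 0.0004 0 0 -0.3 0.75; -0.001 0 0.0004 0 0 -0.6 0.75; -0.0018 0 0.0004 0 0 -0.6 0.75; -0.0026 0 0.0004 0 0 -0.6 0.75; -0.0034 0 0.0004 0 0 -0.6 0.75; -0.0042 0 0.0003 0 0 -0.6 0.75; -0.0042 0 0.0003 0 0 -0.6 0.75; -0.0042 0 0.0003 0 0 -0.6 0.75"
}}

```text
clock: 31.7
tool_pos: [0.5156, 0.1009, 0.0341]
orientation: [-180.0, 0.0, -104.6]
force: [-2.2, 1.0, 5.0]
opening: 0.0763
```

```bash
python3 rows.py -1 -1.5 0.034 -105.1
```

```text
[0.003  0.0012 0.0001] [-0.0196  0.0102  0.5056]
31.7 lineframe 0.23303803511748747 1.5343279697096712 0.03410070635352045 [-1.79980329e+02  1.00799960e-02 -1.04594400e+02] [-2.1862321   0.96321064  4.95279996]
```

Request:
{"method": "jog_arm", "body": {
  "targets": "0 0 -0.006 0 0 0 0.75; 0 0 -0.03 0 0 0 0; -0.01 0 -0.06 0 0 0 -1; -0.05 0 -0.07 0 0 0 -1; -0.1 0 -0.07 0 0 0 -1; -0.135 0 -0.07 0 0 0 -1; -0.16 0 -0.07 0 0 0 -1; -0.16 0 -0.07 0 0 0 -1"
}}

```text
clock: 32.7
tool_pos: [0.5562, 0.257, 0.1039]
orientation: [-180.0, 0.0, -104.5]
force: [-0.1, 1.3, -0.8]
opening: 0.0124
```

```bash

python3 d.py t10; python3 rows.py 0 105 0.1 -104.74
```

```text
roller xy [0.5152 0.1007] line frame mm -0.09199148782266024 1.2249876414621714 skew deg -0.45345597110437635 half [-0.056  0.057] [-0.013  0.013]
line -0.0040047467235888095 0.6252771206782808
chock_face 0.66 [ 4.727  48.2537]
chock_back 0.69 [ 1.2821 85.1081]
[ 0.0557 -0.0002  0.004 ] [ 0.0076 -0.02    0.1172]
32.85 lineframe -0.3206070885301713 160.67606469572408 0.10398843846975864 [ 1.79992361e+02 -1.99506781e-02 -1.04622846e+02] [ 0.19254672  0.15614885 -0.32748339]
```

View pics/t10.png

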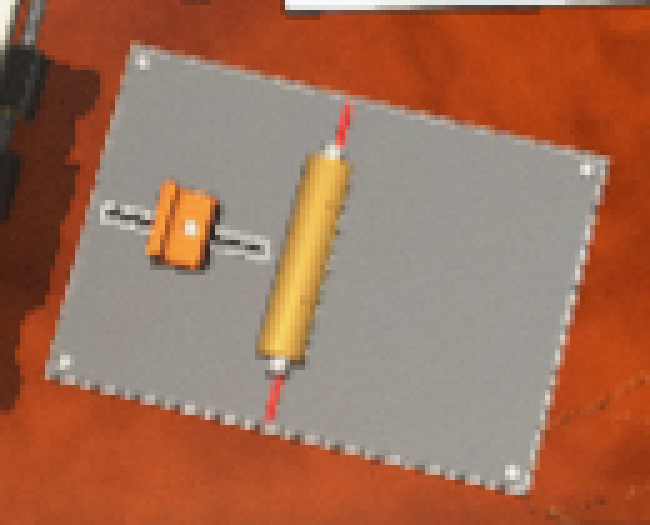

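The arm is clear in this view. The roller sits 1.2 mm past the line on the chock's side, so the chock can close that gap. Next I'll lower the shut fingers behind the tab.

Request:
{"method": "jog_arm", "body": {
  "targets": "0.03 0 0.02 0 0 0.1 -1; 0.0557 0 0.04 0 0 0.1 -1; 0.0557 0 0.06 0 0 0.1 -1; 0.0557 0 0.075 0 0 0.1 -1; 0.0557 0 0.084 0 0 0.1 -1; 0.0557 0 0.086 0 0 0.1 -1; 0.0557 0 0.086 0 0 0.1 -1; 0.0557 0 0.086 0 0 0.1 -1"
}}

```text
clock: 33.85
tool_pos: [0.5418, 0.2014, 0.0185]
orientation: [-180.0, 0.0, -104.7]
force: [-0.0, -0.4, -0.4]
opening: 0.0005
```

```bash
python3 rows.py 0 70 0.018 -104.74 0 56 0.018 -104.74;python3 c.py s11
```

```text
[0.0354 0.     0.0005] [-0.0262  0.0181  0.0313]
[0.0494 0.     0.0005] [-0.0262  0.0181  0.0313]
33.85 lineframe 0.008397399523973097 105.36095578392292 0.018506307130118752 [-1.79973784e+02  1.81049465e-02 -1.04708697e+02] [-0.00542884 -0.37863195 -0.35677654]
```

View pics/s11.png

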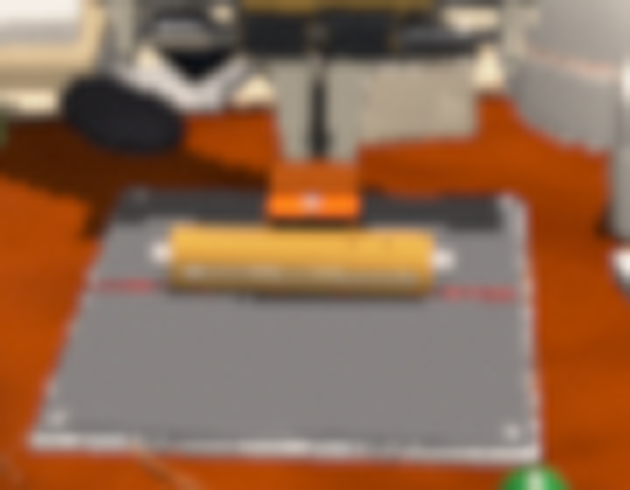

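The fingers stand centred behind the tab in the side view, at (318,150). I'll push most of the way.

Request:
{"method": "jog_arm", "body": {
  "targets": "0.008 0 0 0 0 0 -1; 0.016 0 0 0 0 0 -1; 0.023 0 0 0 0 0 -1; 0.029 0 0 0 0 0 -1; 0.035 0 0 0 0 0 -1; 0.04 0 0 0 0 0 -1; 0.0455 0 0 0 0 0 -1; 0.0455 0 0 0 0 0 -1"
}}

```text
clock: 34.9
tool_pos: [0.5299, 0.1567, 0.0184]
orientation: [-180.0, -0.0, -104.7]
force: [-0.3, -1.3, -0.1]
opening: 0.0002
```

```bash
python3 rows.py 0 54 0.018 -104.74; python3 d.py t12;python3 c.py s12
```

```text
[ 0.0051 -0.0001  0.0004] [-0.0003 -0.0158  0.0064]
34.9 lineframe -0.14435304382122383 59.111230635504455 0.018387500993540355 [-1.79999694e+02 -1.58459072e-02 -1.04733600e+02] [-0.31710482 -1.26533552 -0.12857744]
roller xy [0.5163 0.105 ] line frame mm -0.12905238664883956 5.614826068916949 skew deg -0.5745345409167287 half [-0.056  0.057] [-0.018  0.027]
line -0.06676564465987948 1.4162679884208822
chock_face 0.58 [ 0.0371 22.8664]
chock_back 0.38 [ 2.7484 45.1199]
```

View pics/s12.png

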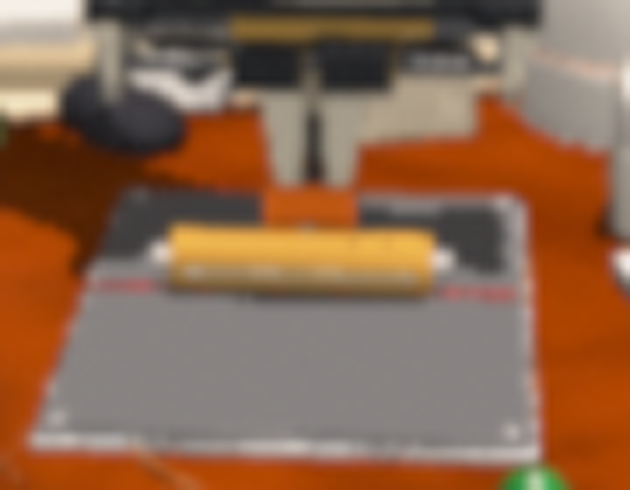

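View pics/t12.png

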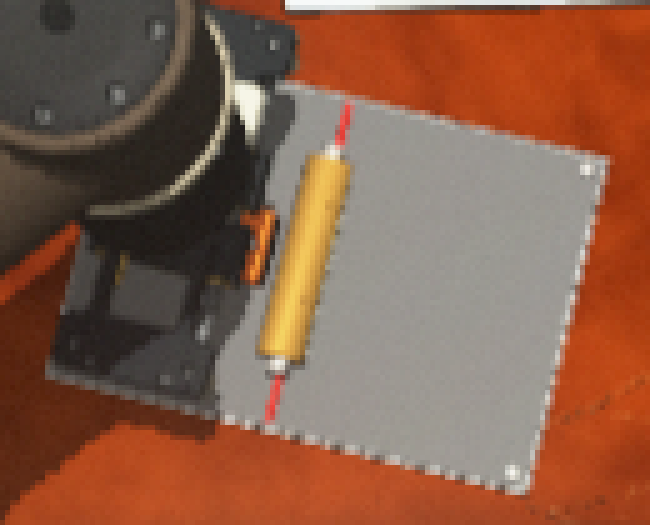

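Request:
{"method": "jog_arm", "body": {
  "targets": "0.001 0 0 0 0 0 -1; 0.002 0 0 0 0 0 -1; 0.003 0 0 0 0 0 -1; 0.004 0 0 0 0 0 -1; 0.005 0 0 0 0 0 -1; 0.0056 0 0 0 0 0 -1; 0.0056 0 0 0 0 0 -1; 0.0056 0 0 0 0 0 -1"
}}

```text
clock: 36.1
tool_pos: [0.5285, 0.1516, 0.0183]
orientation: [180.0, -0.0, -104.7]
force: [-0.5, 1.0, -0.9]
opening: 0.0007
```

```bash
sed -i 's/(y<.035)/(y<.0165)/' meas.py; python3 rows.py 0 52.5 0.018 -104.74; python3 d.py t13
```

```text
[ 0.0014 -0.0002  0.0003] [ 0.0054 -0.0265  0.0272]
36.1 lineframe -0.18322116888298023 53.86589907246471 0.018285970390209395 [ 1.79994591e+02 -2.65035053e-02 -1.04712783e+02] [-0.47529984  1.02058395 -0.86262442]
roller xy [0.5151 0.1007] line frame mm -0.18187462386149453 1.1924293992948707 skew deg -0.5845400639647425 half [-0.056  0.057] [-0.013  0.013]
line -0.008808493858560406 0.6390751352614993
chock_face 0.6 [-0.509   8.0122]
chock_back 0.49 [-1.1095 44.9558]
```

View pics/t13.png

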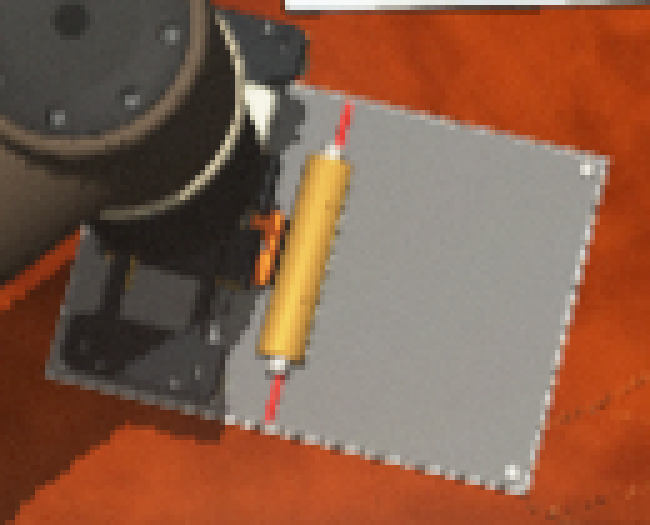

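Request:
{"method": "jog_arm", "body": {
  "targets": "0.0003 0 0 0 0 0 -1; 0.0006 0 0 0 0 0 -1; 0.0009 0 0 0 0 0 -1; 0.0012 0 0 0 0 0 -1; 0.0014 0 0 0 0 0 -1; 0.0014 0 0 0 0 0 -1; 0.0014 0 0 0 0 0 -1; 0.0014 0 0 0 0 0 -1"
}}

```text
clock: 37.25
tool_pos: [0.5282, 0.1503, 0.0183]
orientation: [180.0, -0.0, -104.7]
force: [0.4, 1.2, -0.0]
opening: 0.0007
```

```bash
 python3 rows.py 0 52 0.018 -104.74; python3 d.py t14;python3 c.py s14
```

```text
[ 0.0005 -0.0002  0.0003] [ 0.0051 -0.0252  0.0253]
37.25 lineframe -0.19632539512797711 52.45850284855358 0.01830093551209141 [ 1.79994883e+02 -2.51539403e-02 -1.04714657e+02] [ 0.41853369  1.21093058 -0.04209532]
roller xy [0.5145 0.1   ] line frame mm -0.6030574416332906 0.34784265062702446 skew deg -0.32042379571129553 half [-0.056  0.057] [-0.013  0.015]
line 0.000962919128469756 0.5096816236599948
chock_face 0.65 [-3.6434 11.6546]
chock_back 0.61 [-2.0162 46.3793]
```

View pics/t14.png

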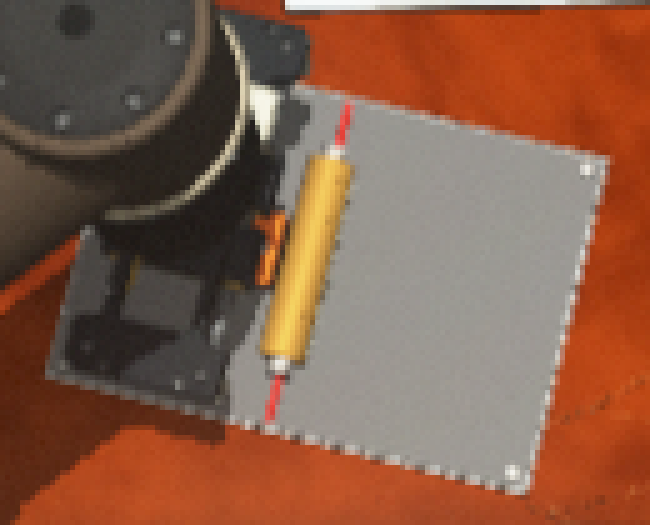

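View pics/s14.png

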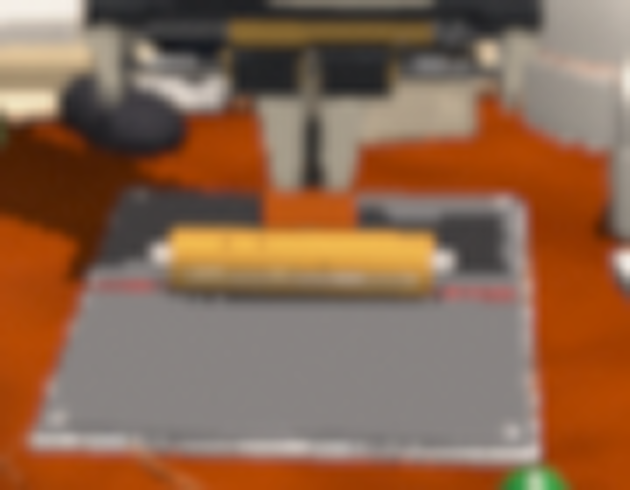

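Request:
{"method": "jog_arm", "body": {
  "targets": "0.0001 0 0 0 0 0 -1; 0.0002 0 0 0 0 0 -1; 0.0003 0 0 0 0 0 -1; 0.0004 0 0 0 0 0 -1; 0.0005 0 0 0 0 0 -1; 0.0005 0 0 0 0 0 -1; 0.0005 0 0 0 0 0 -1; 0.0005 0 0 0 0 0 -1"
}}

```text
clock: 38.45
tool_pos: [0.528, 0.1498, 0.0183]
orientation: [180.0, -0.0, -104.7]
force: [-0.4, 1.4, -0.5]
opening: 0.0005
```

Request:
{"method": "jog_arm", "body": {
  "targets": "-0.003 0 0 0 0 0 -1; -0.015 0 0 0 0 0 -1; -0.03 0 -0.01 0 0 0 -1; -0.05 0 -0.05 0 0 0 -1; -0.08 0 -0.08 0 0 0 -1; -0.11 0 -0.08 0 0 0 -1; -0.11 0 -0.08 0 0 0 -1; -0.11 0 -0.08 0 0 0 -1"
}}

```text
clock: 39.45
tool_pos: [0.5556, 0.2565, 0.0982]
orientation: [180.0, -0.1, -104.7]
force: [0.6, 0.1, -0.6]
opening: 0.0004
```

```bash
 python3 rows.py 0 52 0.018 -104.74; python3 d.py t15;python3 c.py s15
```

```text
[ 0.1101 -0.0006  0.0803] [ 0.0274 -0.056   0.0614]
39.45 lineframe -0.6516282017622222 162.142000453994 0.09821898407464355 [ 1.79972615e+02 -5.59902431e-02 -1.04678598e+02] [ 0.59773012  0.14618152 -0.58067927]
roller xy [0.5145 0.0998] line frame mm -0.5005050105779001 0.1272930583755769 skew deg -0.638879308122127 half [-0.056  0.058] [-0.014  0.015]
line -0.05136550375047941 1.0627947267091646
chock_face 0.44 [ 3.6485 10.4582]
```

View pics/t15.png

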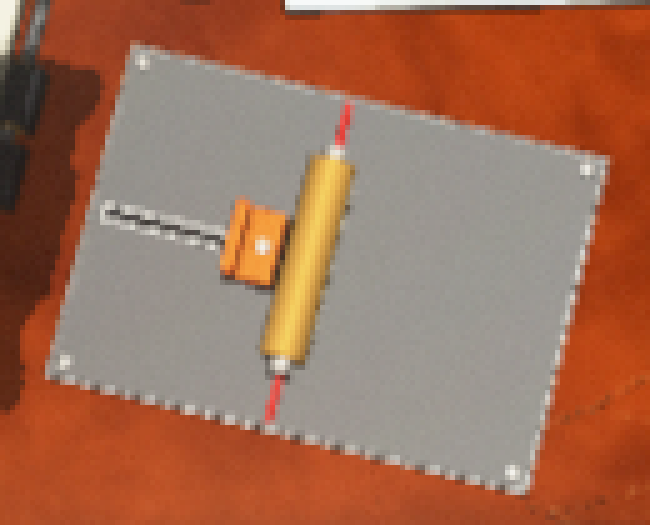

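View pics/s15.png

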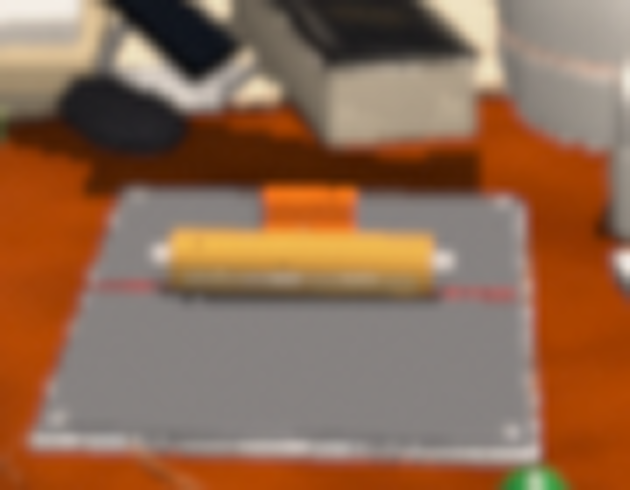

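```bash
cat > e.py <<'E'
from meas import *
p=snapshot("top");_,br,_=masks(p)
B=cv2.morphologyEx(br,cv2.MORPH_CLOSE,np.ones((5,5),np.uint8))
v,u=np.nonzero(B);P=np.array([ray_z(p,(a,b),.021)[:2] for a,b in zip(u,v)])-L0
x=1e3*P@D;y=1e3*P@N;c=[]
for lo,hi in((-52,-24),(24,52)):
    k=(x>lo)&(x<hi)&(abs(y)<18);c.append((x[k].mean(),y[k].mean()));
print(c,"mid y",(c[0][1]+c[1][1])/2,"skew",np.degrees((c[1][1]-c[0][1])/(c[1][0]-c[0][0])))
E
python3 e.py
```

```text
[(np.float64(-38.15299499777491), np.float64(-0.09136892992206959)), (np.float64(37.85847293056994), np.float64(-0.6030554207248955))] mid y -0.34721217532348253 skew -0.3856980684085564
```

```bash
python3 -c "
from h import *
print(job.close_job())"
```

```text
the job is handed in; nothing more can be done
None
```

The brass roller is on the red line with the orange chock pushed up against it, and I handed the job in at about 39.6 s of the 72 s allowed.

- **Roller:** I rolled it with the fingertips on its top, never gripping or lifting it. Four strokes brought it to the line, and a few small twists and nudges straightened it.
- **Chock:** I pushed it by its tab with shut fingers until the roller moved about 1 mm with it. That put the roller on the line, and then I backed the arm away.

**Last checks with the arm clear:**
- The roller's middle is about 0.35 mm short of the line's centre, on its starting side, and about 0.4° askew.
- The red line shows beyond both ends of the roller.
- No gap shows between the chock and the roller. Finger position puts the chock's face at about 12.5 mm from the line and the roller's side at about 12.7 mm, so they are touching within measuring error.
- I saw nothing else on the desk moved.

**Checks that disagreed:** The general roller fit in that last picture gave +0.1 mm and -0.64°, because it picked up part of the orange chock. I relied on a second fit that used only the roller's two ends. The trained network put the chock's face at about 10.5 mm from the line, which I take as its usual error of a few millimetres.

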